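# Nest the bowls and tuck the stack under the riser

### The arm

A 6-joint arm with a two-finger parallel gripper is mounted at the origin on a cart in front of the work surface, level with it; the furniture and walls round the work are solid. World frame = base frame: x ahead of the robot, y to its left, z up, the work surface at z = 0. Lengths are in m, angles in rad, forces in N, time in s.
With the tool pointing down it reaches from about 0.35 to 0.975 m from the base axis. Payload 4.9 kg.
Tool frame: the origin (TCP) lies at the very end of the fingers, on their centre line; the grasp point (between the pads) lies 19 mm behind it (ctrl.grip_point_offset is the distance from the TCP to the grasp point, in m); z points along the fingers, y is the line along which they close (so a half turn about z gives the same grasp; the last joint's range is limited). The gripper opens to 85 mm and grips with 20 to 120 N. Pads are 22 mm wide; open, the fingers measure 114 mm over their backs; the gripper's body (76 mm by 85 mm) begins 54 mm behind the grasp point. The pads swing forward as they close: fully open they stand 13 mm farther back than shut.
Start: joints at [-1.449, 0.053, 1.613, -0, 1.476, -0.119], TCP at [0.149, -0.607, 0.231] pointing down, gripper open.
Joint ranges: [-3.01, 3.01], [-1.01, 2.22], [0.06, 2.58], [-1.02, 4.17], [0.09, 2.62], [-3.14, 3.14]. Speed limits (rad/s): [2.57, 2.57, 3.14, 3.14, 3.14, 3.14].

### API

Orientations are given as a rotation vector (axis times angle).
In Python, from station import ctrl gives the robot as it stands.
- The arm moves only by the tool send_rows, never from a script. Its argument "rows" is a list of rows, each a list of 3 entries, a list of its own where there are three numbers: the finger opening in cm, from 0 to 8.54, then the shift along the tool's x, y, z in cm, then the turn about the tool's z in degrees. A call has 1 to 10 rows; each row shifts and turns the commanded pose from where the row before left it, along the tool's axes as they then stand; what a row does not reach is not made up. A row lasts 1/8 s, in which the tool goes at most 62.5 mm and 10.7 degrees, less where a joint would pass 70% of its speed; a pose out of reach is approached as far as the arm can. A call with a gripper value outside its range is refused whole. The fingers move at their own pace and stop on an object; "newtons" is the grip in N (left out, the last holds). Time passes only in rows, so rows that do not move let the fingers close. It gives the time, the measured TCP pose, the force, the opening and the grip force at its end, in the units of the state.
- ctrl.get_obs(): the state, without advancing time (a new reading comes with each control period).
- ctrl.get_image(name): name is "side" or "top"; returns a dict with "frame" (420x560x3 uint8, red, green, blue), "range_z" (420x560 float32, m along the optical axis (not along the pixel's ray), 0 where there is no reading), "fx", "fy", "cx", "cy" (pixels), "cam_to_world" (4x4, takes a point from camera to world coordinates). Camera axes: x right, y down, z forward; pixel columns grow to the right and rows downward; lengths in m; the calibration is good to about 2 mm. A picture is of the moment at which its call begins.
- ctrl.finish_job(): hands the job in; it is judged then, once.
The state is a dict: "t": time; "q": joint angles; "dq": joint speeds; "effort": joint torques, N m; "tool_pos": TCP position; "tool_rot": TCP orientation; "contact_force": force on the tool from outside, world axes, zero at the start; "wrist_torque": the same for the moment, N m; "opening": finger opening in m; "grip_force": force on a finger pad.
Only numpy, scipy, OpenCV 4.12 (cv2) and the standard library are available. Lean on these libraries where they do the work, as an engineer would, in place of code of your own. Each camera call takes 0.05 s, during which the arm holds its last target. There are 200 camera calls.

### The job

Clear the worktop: nest the blue and the terracotta bowl, in either order, in the white bowl, so that all three sit level in one stack; set them in, do not drop them. Then slide the stack along the worktop, without lifting it, in under the low wooden riser shelf until all the rims are at least a centimetre behind the shelf's front edge. Leave it standing there, and do not knock over or shove aside the spice jar, the pepper mill, the mug or the glass.

Things in the scene. Friction and masses are not known exactly. Their poses are not given: they have to be found in the camera images.
- white_bowl: white stacking bowl, upright in front of the riser; 126 mm across the rim, 60 mm high, 0.15 kg; origin at the centre of its underside, z up. Foot 76 mm across; the 4 mm wall tapers out to 104 mm across at 42 mm height; above that a straight upright collar 8 mm thick (inside 110, outside 126 mm across) up to the rim at 60 mm, inside 14 mm deep down to a ledge.
- blue_bowl: blue bowl, of the same shape, size and origin as the white one, upright on the worktop to one side of it (left or right). A bowl nested in another rests with its collar on the other's rim, its origin 18 mm above the other's, with about 2 mm play sideways; three nested stand 96 mm high.
- terracotta_bowl: terracotta (orange-brown) bowl, of the same shape, size and origin as the white one, upright on the worktop on the other side of it from the blue one; it nests in the same way
- riser: low shelf of pale wood, fixed, open at front and back: board 200 mm deep (its x), 336 wide (y), underside 110 and top 126 mm above the worktop, on two side panels 300 mm apart inside. Origin on the worktop under the board's centre; +x points away from the robot; front edge at x = -0.100. Fingers that follow the bowls in under it must lean back towards the robot.
- spice_jar: spice jar with red lid, 45 mm across, 106 mm tall, standing at the back on top of the riser; origin at the centre of its underside
- pepper_mill: dark wooden pepper mill, 58 mm across, 170 mm tall, standing at the back on top of the riser; origin at the centre of its underside
- mug: white mug with dark spots, 82 x 114 mm with its handle, 91 mm tall, on the worktop to the right; origin at the middle of its footprint, underside
- glass: clear tumbler, 76 mm across, 86 mm tall, on the worktop to the left; origin at the centre of its underside

How it is judged:
By the outcome, as a careful person would: the job done as asked, in the order asked, and still so for the second after the job is handed in, with the robot touching nothing.
It also fails if it takes over 67 s, if anything falls off the work surface, if the arm or the gripper's body presses on something with over 40 N, if the wrist force passes 120 N, or if a joint passes its speed limit or range.

## Working session

There is one attempt and no reset: what is moved stays moved. The work goes in short steps, Python scripts to look and compute and a tool call to move; the robot and the scene stay as the last step left them, time stands still between calls to the robot, and variables do not carry over. Pictures are saved under pics/ and viewed, at most 10 in all, crops included, and the job is handed in when it is done.

Besides the shell and the picture viewer there is one more tool, called after "Call:" as a command line: name --argument value ..., lists and objects as JSON in quotes. send_rows: Moves the arm, as the interface text tells. Its arguments: {"type":"object","properties":{"rows":{"type":"array","items":{"type":"array"}},"newtons":{"type":"number"}},"required":["rows"]}

```bash
mkdir -p pics; ls; cat > h.py <<'E'
import numpy as np,cv2
from station import ctrl
from scipy.spatial.transform import Rotation as R
def cloud(im):
    z=im["range_z"];v,u=np.mgrid[:z.shape[0],:z.shape[1]]
    p=np.stack([(u-im["cx"])/im["fx"]*z,(v-im["cy"])/im["fy"]*z,z],-1)
    M=im["cam_to_world"];return p@M[:3,:3].T+M[:3,3],z>0
E
python3 - <<'E'
from h import *
o=ctrl.get_obs();print({k:np.round(v,3) for k,v in o.items()},ctrl.grip_point_offset);print(R.from_rotvec(o["tool_rot"]).as_matrix().round(3))
ims={n:ctrl.get_image(n) for n in("top","side")}
for n,im in ims.items():
    cv2.imwrite(f"pics/{n}0.png",im["frame"][:,:,::-1]);print(n,im["cam_to_world"].round(3).tolist(),im["fx"])
    np.save(f"{n}0.npy",im,allow_pickle=True)
E
```

```text
pics
{'t': np.float64(0.0), 'q': array([-1.449,  0.053,  1.614,  0.   ,  1.476, -0.119]), 'dq': array([-0.001,  0.001,  0.002, -0.   , -0.   , -0.   ]), 'effort': array([ 0.0000e+00, -3.9368e+01, -3.7018e+01, -0.0000e+00,  7.0000e-03,
        0.0000e+00]), 'tool_pos': array([ 0.149, -0.606,  0.23 ]), 'tool_rot': array([-3.117, -0.377, -0.   ]), 'contact_force': array([-0.225,  0.982,  0.639]), 'wrist_torque': array([-0.052,  0.028, -0.013]), 'grip_force': np.float64(0.0), 'opening': np.float64(0.085)} 0.0187
[[ 0.971  0.238 -0.   ]
 [ 0.238 -0.971  0.002]
 [ 0.    -0.002 -1.   ]]
top [[0.245, -0.93, 0.275, 0.254], [-0.97, -0.233, 0.075, -0.088], [-0.005, -0.285, -0.958, 1.273], [0.0, 0.0, 0.0, 1.0]] 416.7974952371331
side [[-0.969, -0.152, 0.195, 0.382], [-0.247, 0.617, -0.747, 0.857], [-0.007, -0.772, -0.636, 0.842], [0.0, 0.0, 0.0, 1.0]] 473.76393994760514
```

View pics/top0.png

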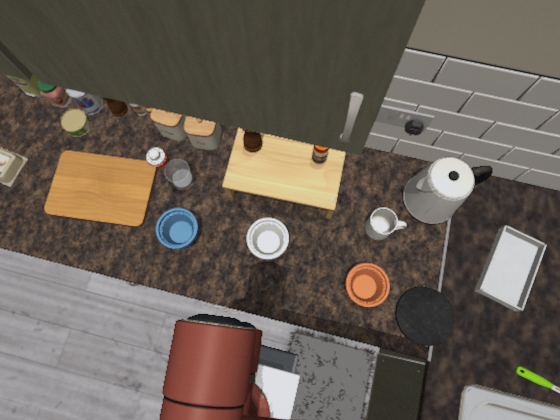

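View pics/side0.png

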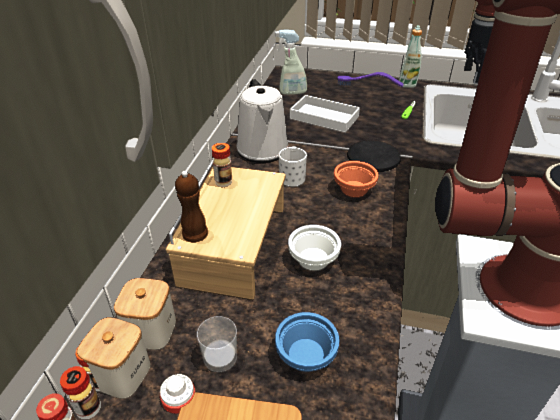

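The top view shows the blue bowl at (177,229), white at (267,239), terracotta at (367,285), riser at about (285,168), glass at (178,173) and mug at (381,224). The side view agrees.

```bash
cat >> h.py <<'E'
def circ(p):
    A=np.c_[2*p,np.ones(len(p))];s=np.linalg.lstsq(A,(p**2).sum(1),rcond=None)[0];return s[0],s[1],np.sqrt(s[2]+s[0]**2+s[1]**2)
def ring(P,m,z0,z1,im):
    # outer rim: extreme points by angle
    p=P[m&(P[...,2]>z0)&(P[...,2]<z1)]
    if len(p)<20:return None
    c=circ(p[:,:2]);return np.round([*c,len(p),p[:,2].max(),*(p[:,:2].min(0)+p[:,:2].max(0))/2],4)
def masks(im):
    h=cv2.cvtColor(im["frame"],cv2.COLOR_RGB2HSV).astype(int);H,S,V=h[...,0],h[...,1],h[...,2]
    return dict(blue=(H>95)&(H<120)&(S>110)&(V>60),terra=(H<14)&(S>150)&(V>110),white=(S<50)&(V>120))
E
python3 - <<'E'
from h import *
roi={'top':dict(blue=(150,205,200,260),white=(240,295,210,270),terra=(338,398,255,315)),'side':dict(blue=(268,345,310,380),white=(280,348,220,275),terra=(328,384,155,202))}
for n in("top","side"):
    im=np.load(f"{n}0.npy",allow_pickle=True).item();P,ok=cloud(im);ms=masks(im)
    for k,(a,b,c,d) in roi[n].items():
        m=np.zeros_like(ok);m[c:d,a:b]=1
        print(n,k,ring(P,m&ok&ms[k],.052,.07,im), ring(P,m&ok,.052,.07,im))
    if n=='top':
        m=np.zeros_like(ok);m[120:225,205:360]=1
        m&=ok&(abs(P[...,2]-.126)<.008);q=P[m][:,:2]
        r=cv2.minAreaRect(q.astype(np.float32));print("riser",r,cv2.boxPoints(r).round(3).tolist())
        M=np.zeros_like(ok);M[195:260,355:412]=1;q=P[M&ok&(P[...,2]>.03)];print("mug",q.min(0),q.max(0))
        M=np.zeros_like(ok);M[150:195,165:200]=1;q=P[M&ok&(P[...,2]>.03)&(P[...,2]<.1)];print("glass",len(q),q.min(0) if len(q) else 0,q.max(0) if len(q) else 0)
        M[:]=0;M[80:200,225:350]=1;q=P[M&ok&(P[...,2]>.15)&(P[...,2]<.4)];print("on shelf",q.min(0),q.max(0))
        q=P[:150,200:400][ok[:150,200:400]];q=q[q[:,2]>.4];print("cab",q.min(0),q.max(0))
        M[:]=0;M[90:165,200:350]=1;print("px glass",P[173,178],"px edge",P[310,230],P[275,120])
        im2=im
    else:
        M=np.zeros_like(ok);M[318:372,196:240]=1;q=P[M&ok&(P[...,2]>.03)&(P[...,2]<.1)];print("glass",len(q),np.median(q,0))
        print("glass base",P[360,219],P[330,205])
E
```

```text
top blue [4.631e-01 2.966e-01 5.830e-02 2.760e+02 6.530e-02 4.630e-01 2.967e-01] [4.631e-01 2.974e-01 5.890e-02 3.560e+02 6.530e-02 4.634e-01 2.976e-01]
top white [4.994e-01 2.470e-02 5.880e-02 3.350e+02 6.620e-02 4.999e-01 2.510e-02] [4.992e-01 2.460e-02 5.890e-02 3.450e+02 6.620e-02 4.997e-01 2.510e-02]
top terra [ 4.373e-01 -2.875e-01  5.820e-02  1.990e+02  6.560e-02  4.378e-01
 -2.858e-01] [ 4.374e-01 -2.887e-01  5.880e-02  3.840e+02  6.560e-02  4.378e-01
 -2.892e-01]
riser ((0.7034317255020142, 0.023529887199401855), (0.1951962411403656, 0.3359006941318512), 1.678975224494934) [[0.6010000109672546, 0.1889999955892563], [0.6110000014305115, -0.1469999998807907], [0.8059999942779541, -0.14100000262260437], [0.7960000038146973, 0.1940000057220459]]
mug [ 0.58495501 -0.37882078  0.03010122] [ 0.74175833 -0.25511746  0.09323231]
glass 393 [0.59308012 0.30787222 0.03011961] [0.68196756 0.41615862 0.08879309]
on shelf [ 0.72834445 -0.09091797  0.1507387 ] [0.76921224 0.16038174 0.25609387]
cab [ 0.55971821 -0.21237202  0.40028356] [0.89326015 0.16128754 0.9334207 ]
px glass [0.64757897 0.36731481 0.00803011] px edge [ 0.28666745  0.20611187 -0.91095067] [0.29056021 0.43706419 0.00101966]
side blue [4.661e-01 3.015e-01 5.860e-02 8.820e+02 6.650e-02 4.659e-01 3.000e-01] [4.662e-01 3.013e-01 5.880e-02 9.100e+02 6.650e-02 4.663e-01 2.992e-01]
side white [5.026e-01 2.830e-02 5.880e-02 5.810e+02 6.540e-02 5.023e-01 2.590e-02] [5.026e-01 2.830e-02 5.880e-02 5.810e+02 6.540e-02 5.023e-01 2.590e-02]
side terra [ 4.401e-01 -2.855e-01  5.910e-02  2.500e+02  6.410e-02  4.408e-01
 -2.880e-01] [ 4.405e-01 -2.861e-01  5.890e-02  3.880e+02  6.460e-02  4.408e-01
 -2.880e-01]
glass 1334 [0.63486784 0.34421783 0.06186507]
glass base [0.61969674 0.383398   0.04991113] [0.66606145 0.33282657 0.06180839]
```

Call:
send_rows --rows '[[4,[0,0,5],6.9],[4,[0,0,5],6.9],[4,[3.6,-4.7,0],0],[4,[3.6,-4.7,0],0],[4,[3.6,-4.7,0],0],[4,[3.6,-4.7,0],0],[4,[3.6,-4.7,0],0],[4,[3.6,-4.7,0],0],[4,[3.6,-4.7,0],0],[4,[3.6,-4.7,0],0]]' --newtons 60

```text
t: 1.35
tool_pos: [0.4378, -0.2291, 0.1311]
tool_rot: [3.142, -0.0, 0.0]
contact_force: [-0.3, -1.7, -0.5]
opening: 0.0397
grip_force: 0.0
```

Call:
send_rows --rows '[[4,[0.2,0,4],0],[4,[0,0,3],0],[4,[0,-0.1,1.2],0],[4,[0,0,0],0],[0,[0,0,0],0],[0,[0,0,0],0],[0,[0,0,0],0],[0,[0,0,0],0]]'

```text
t: 2.35
tool_pos: [0.44, -0.2307, 0.0507]
tool_rot: [3.14, -0.0, 0.003]
contact_force: [0.4, 0.0, 4.8]
opening: 0.0049
grip_force: 62.4
```

Call:
send_rows --rows '[[0,[0,0,-1],0],[0,[0,0,-2],0],[0,[0,0,-4],0],[0,[0,0,-4],0],[0,[0,0,-1],0],[0,[0,0,0],0]]'

```text
t: 3.1
tool_pos: [0.4389, -0.2298, 0.1689]
tool_rot: [-3.141, 0.0, 0.0]
contact_force: [0.5, -0.4, -2.0]
opening: 0.0047
grip_force: 61.5
```

```bash
python3 - <<'E'
from h import *
a=ctrl.get_image("side")
for n in("top","side"):
    im=a if n=="side" else ctrl.get_image(n);P,ok=cloud(im);m=ok&masks(im)["terra"]&(abs(P[...,0]-.44)<.08)&(abs(P[...,1]+.29)<.08)
    p=P[m];zm=p[:,2].max();print(n,ring(P,m&(p[:,2].min()<9),zm-.014,zm+.01,im),p.min(0),p.max(0))
    # plane fit of rim
    q=p[p[:,2]>zm-.01];print(np.linalg.lstsq(np.c_[q[:,:2]-q[:,:2].mean(0),np.ones(len(q))],q[:,2],rcond=None)[0])
cv2.imwrite("pics/s1.png",cv2.resize(a["frame"][60:260,250:500,::-1],None,fx=3,fy=3)[:600,:750])
E
```

```text
top None [ 0.36774018 -0.35029788  0.11527094] [ 0.43856349 -0.22381255  0.49461885]
[ 0.5810913  -0.33029973  0.49384653]
side [ 4.036e-01 -2.247e-01  3.420e-02  4.200e+01  5.031e-01  4.016e-01
 -2.451e-01] [ 0.36104135 -0.346435    0.11777522] [ 0.50606131 -0.21100862  0.50309682]
[-0.14684429  0.0477558   0.49816094]
```

View pics/s1.png

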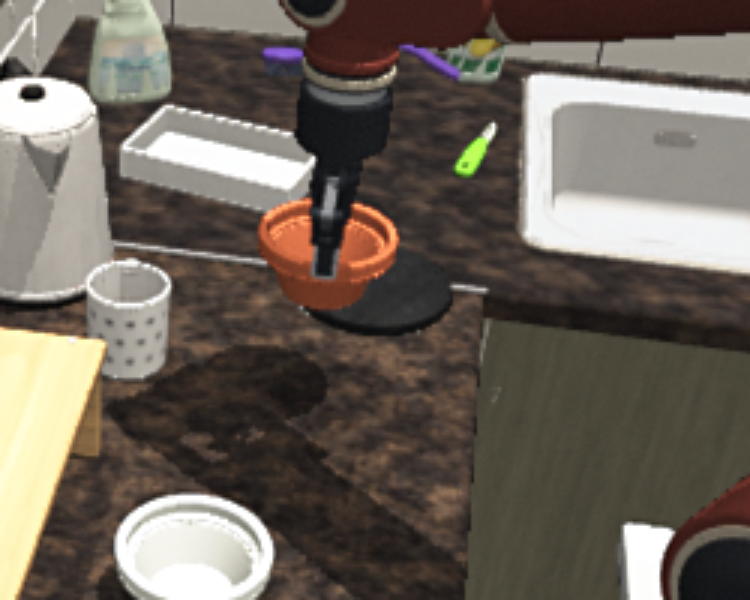

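The crop shows the terracotta bowl held by the near rim, clear of the counter and about level. I'll measure its pose precisely.

```bash
cat >> h.py <<'E'
def rim(k,xy,rad,z0,z1):
    for n in("top","side"):
        im=ctrl.get_image(n);P,ok=cloud(im);m=ok&masks(im)[k]&(np.hypot(P[...,0]-xy[0],P[...,1]-xy[1])<rad)&(P[...,2]>z0)&(P[...,2]<z1)
        q=P[m];c=circ(q[:,:2]);s=np.linalg.lstsq(np.c_[q[:,:2]-np.array(c[:2]),np.ones(len(q))],q[:,2],rcond=None)[0]
        print(n,k,len(q),np.round(c,4),"slope,z",s.round(3))
E
python3 - <<'E'
from h import *
rim("terra",(.44,-.288),.075,.168,.19)
E
```

```text
top terra 99 [ 0.4363 -0.2871  0.056 ] slope,z [-0.01   0.02   0.173]
side terra 258 [ 0.4427 -0.2844  0.0583] slope,z [-0.     0.009  0.174]
```

Call:
send_rows --rows '[[0,[0.6,-2.5,0],0],[0,[1.0,-5.5,0],0],[0,[1.1,-6,0],0],[0,[1.1,-6,0],0],[0,[1.2,-6,0],0],[0,[0.8,-4,0],0],[0,[0.35,-1.4,3],0],[0,[0,0,2.5],0],[0,[0,0,0],0],[0,[0,0,0],0]]'

```text
t: 4.55
tool_pos: [0.5008, 0.0838, 0.1146]
tool_rot: [-3.142, 0.001, -0.0]
contact_force: [0.7, 0.3, -0.3]
opening: 0.0048
grip_force: 61.5
```

```bash
python3 - <<'E'
from h import *
print(ctrl.get_obs()["tool_pos"])
z=ctrl.get_obs()["tool_pos"][2]
rim("terra",(.501,.0265),.075,z,z+.022)
rim("white",(.501,.0265),.075,.045,.066)
E
```

```text
[0.50077797 0.08384717 0.11457453]
top terra 127 [0.5029 0.0229 0.0584] slope,z [-0.003  0.002  0.121]
side terra 395 [0.506  0.0283 0.0585] slope,z [0.003 0.019 0.122]
top white 131 [0.4988 0.0238 0.0576] slope,z [-0.005 -0.016  0.057]
side white 488 [0.502  0.0308 0.0574] slope,z [-0.001 -0.003  0.056]
```

Call:
send_rows --rows '[[0,[-0.35,-0.1,0],0],[0,[0,0,1.5],0],[0,[0,0,1.2],0],[0,[0,0,0.9],0],[0,[0,0,0.4],0],[0,[0,0,0.3],0],[0,[0,0,0.1],0]]'

```text
t: 5.62
tool_pos: [0.4973, 0.085, 0.0704]
tool_rot: [-3.142, 0.0, -0.0]
contact_force: [-0.1, -0.2, -1.5]
opening: 0.0048
grip_force: 61.6
```

Call:
send_rows --rows '[[0,[0,0,0.15],0],[0,[0,0,0.1],0],[0,[0,0,0],0]]'

```text
t: 6.0
tool_pos: [0.4976, 0.0852, 0.0689]
tool_rot: [-3.141, 0.0, -0.001]
contact_force: [-2.4, 0.5, 4.7]
opening: 0.0049
grip_force: 62.4
```

```bash
python3 - <<'E'
from h import *
print(ctrl.get_obs()["tool_pos"])
rim("terra",(.501,.0265),.075,.06,.09)
E
```

```text
[0.49760598 0.08520945 0.06893956]
top terra 216 [0.4999 0.0249 0.0557] slope,z [-0.006 -0.003  0.071]
side terra 556 [0.5024 0.0311 0.0573] slope,z [0.001 0.041 0.072]
```

Call:
send_rows --rows '[[2,[0,0,0],0],[4,[0,0,0],0],[4,[0,0,-2],0],[4,[0,0,-4.5],0],[4,[-0.8,-3.5,0],0],[4,[-1,-5,0],0],[4,[-1,-5,0],0],[4,[-0.5,-2.1,2],0],[4,[0,0,0],0]]'

```text
t: 7.22
tool_pos: [0.4623, 0.2417, 0.1108]
tool_rot: [3.14, 0.004, -0.006]
contact_force: [-0.8, -0.0, -0.7]
opening: 0.0401
grip_force: 0.0
```

```bash
python3 - <<'E'
from h import *
print(ctrl.get_obs()["tool_pos"])
rim("terra",(.501,.0265),.075,.066,.09)
rim("white",(.501,.0265),.075,.045,.058)
rim("blue",(.4645,.299),.075,.05,.07)
E
```

```text
[0.462327   0.24165223 0.1108177 ]
top terra 170 [0.4998 0.0238 0.0572] slope,z [-0.017 -0.016  0.076]
side terra 75 [0.5011 0.0324 0.0596] slope,z [-0.029 -0.031  0.075]
top white 5 [0.5015 0.0256 0.064 ] slope,z [-0.933 -0.276 -0.009]
side white 65 [0.5024 0.0267 0.062 ] slope,z [ 0.018 -0.027  0.052]
top blue 47 [0.4614 0.2966 0.0574] slope,z [ 0.006 -0.004  0.057]
side blue 895 [0.4661 0.3017 0.0587] slope,z [ 0.001 -0.004  0.058]
```

Call:
send_rows --rows '[[4,[0.2,0.1,3],0],[4,[0,0,2],0],[4,[0,0,1.1],0],[4,[0,0,0],0],[0,[0,0,0],0],[0,[0,0,0],0],[0,[0,0,0],0],[0,[0,0,0],0],[0,[0,0,-2],0],[0,[0,0,-4],0]]'

```text
t: 8.78
tool_pos: [0.4635, 0.2391, 0.1092]
tool_rot: [3.139, 0.0, -0.01]
contact_force: [-0.0, -0.4, -1.7]
opening: 0.0045
grip_force: 59.2
```

Call:
send_rows --rows '[[0,[0,0,-4],0],[0,[0,0.5,-3],0],[0,[0.4,4,0],0],[0,[0.7,5.5,0],0],[0,[0.8,6,0],0],[0,[0.8,6,0],0],[0,[0.5,4,0],0],[0,[0.2,1.2,3],0],[0,[0,0,0.8],0],[0,[0,0,0],0]]'

```text
t: 10.02
tool_pos: [0.499, -0.0312, 0.1425]
tool_rot: [-3.141, -0.001, 0.005]
contact_force: [-1.0, -0.1, -1.7]
opening: 0.0047
grip_force: 59.3
```

```bash
python3 - <<'E'
from h import *
p=ctrl.get_obs()["tool_pos"];print(p)
rim("blue",(.501,.0265),.075,p[2],p[2]+.025)
rim("terra",(.501,.0265),.075,.064,.082)
E
```

```text
[ 0.49904289 -0.03117622  0.14253041]
top blue 20 [ 0.4743 -0.0262  0.0077] slope,z [-0.027 -0.279  0.148]
side blue 476 [0.4983 0.0297 0.0581] slope,z [ 0.001 -0.016  0.148]
top terra 13 [ 0.4866 -0.0247  0.0115] slope,z [-0.057 -0.206  0.076]
side terra 436 [0.5025 0.0311 0.0574] slope,z [ 0.005 -0.006  0.075]
```

Call:
send_rows --rows '[[0,[0.4,-0.1,0],0],[0,[0,0,1.5],0],[0,[0,0,1.5],0],[0,[0,0,1.3],0],[0,[0,0,0.6],0],[0,[0,0,0.3],0],[0,[0,0,0.1],0],[0,[0,0,0.1],0]]'

```text
t: 11.22
tool_pos: [0.5045, -0.0311, 0.0904]
tool_rot: [3.141, -0.0, 0.002]
contact_force: [-0.7, -0.5, -1.3]
opening: 0.0048
grip_force: 59.3
```

Call:
send_rows --rows '[[0,[0,0,0.2],0],[0,[0,0,0.15],0],[0,[0,0,0],0]]'

```text
t: 11.6
tool_pos: [0.5054, -0.0319, 0.0891]
tool_rot: [3.14, 0.0, 0.004]
contact_force: [-4.0, -1.8, 9.3]
opening: 0.0045
grip_force: 60.6
```

```bash
python3 - <<'E'
from h import *
p=ctrl.get_obs();print(p["tool_pos"],p["contact_force"])
rim("blue",(.501,.0265),.075,.08,.11)
rim("terra",(.501,.0265),.075,.06,.08)
rim("white",(.501,.0265),.075,.04,.06)
a=ctrl.get_image("side");cv2.imwrite("pics/s2.png",cv2.resize(a["frame"][200:290,260:370,::-1],None,fx=6,fy=6,interpolation=cv2.INTER_CUBIC))
E
```

```text
[ 0.50540538 -0.03190841  0.08905552] [-3.97301555 -1.77679977  9.26694939]
top blue 11 [ 0.4851 -0.0285  0.005 ] slope,z [-0.371 -1.714  0.092]
side blue 816 [0.5037 0.0303 0.0577] slope,z [-0.009  0.038  0.091]
top terra 0 [0. 0. 0.] slope,z [0. 0. 0.]
side terra 193 [0.5031 0.0271 0.0613] slope,z [-0.034  0.033  0.069]
top white 1 [0.126  0.0125 0.3766] slope,z [0.013 0.001 0.036]
side white 226 [0.5028 0.0265 0.0616] slope,z [-0.013  0.019  0.051]
```

View pics/s2.png

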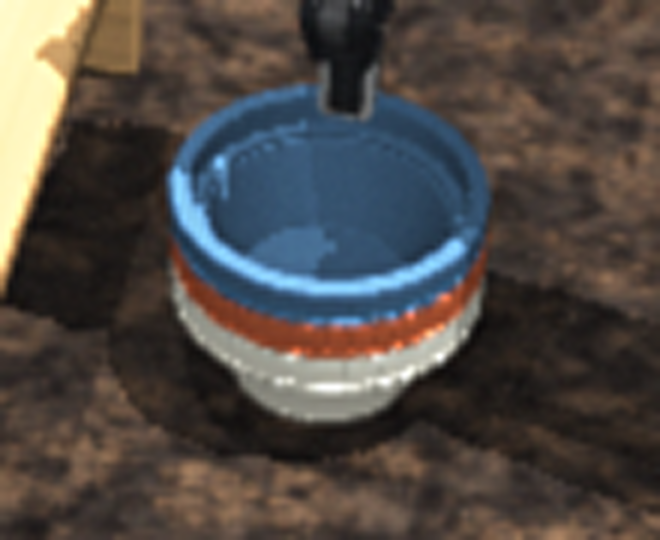

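The crop shows all three bowls nested, with the blue one about seated. The side force of -4 N means it sits slightly too far in +x, so I'll ease it back and press lightly.

Call:
send_rows --rows '[[0,[-0.2,0,-0.1],0],[0,[0,0,0.15],0],[0,[0,0,0.15],0],[0,[0,0,0],0]]'

```text
t: 12.45
tool_pos: [0.5047, -0.0326, 0.0888]
tool_rot: [3.138, 0.0, 0.008]
contact_force: [-3.3, -3.0, 17.0]
opening: 0.0045
grip_force: 61.5
```

Call:
send_rows --rows '[[0,[0,0,-0.15],0],[2,[0,0,0],0],[4,[0,0,0],0],[4,[0,0,-2],0],[4,[0,0,-5],0],[4,[-3,0,-5],0],[2,[-5,0,0],0],[0,[-5,0,0],0]]'

```text
t: 13.45
tool_pos: [0.371, -0.0309, 0.2061]
tool_rot: [3.141, 0.001, 0.0]
contact_force: [-0.3, -0.5, 1.0]
opening: 0.0041
grip_force: 0.0
```

```bash
python3 - <<'E'
from h import *
p=ctrl.get_obs();print(p["tool_pos"],p["contact_force"])
rim("blue",(.501,.0265),.075,.088,.11)
rim("terra",(.501,.0265),.075,.06,.08)
rim("white",(.501,.0265),.075,.04,.06)
for n in("top","side"):
    a=ctrl.get_image(n);s=np.s_[200:290,260:370] if n=="side" else np.s_[190:280,220:330]
    P,ok=cloud(a);m=ok&masks(a)["blue"]&(np.hypot(P[...,0]-.501,P[...,1]-.0265)<.075)
    q=P[m];c=(.501,.027);ang=np.arctan2(q[:,1]-c[1],q[:,0]-c[0])
    print(n,[np.round(q[abs(ang-t)<.4][:,2].max(),4) if (abs(ang-t)<.4).any() else None for t in np.arange(-2.7,3,.78)])
    cv2.imwrite(f"pics/{n}3.png",cv2.resize(a["frame"][s][...,::-1],None,fx=6,fy=6,interpolation=cv2.INTER_CUBIC))
a,b=cv2.imread("pics/top3.png"),cv2.imread("pics/side3.png");cv2.imwrite("pics/b3.png",cv2.resize(np.hstack([a,b]),(800,330)))
E
```

```text
[ 0.37095289 -0.03085488  0.20605081] [-0.25737097 -0.51537947  0.96516271]
top blue 138 [0.5001 0.0253 0.0572] slope,z [-0.026 -0.01   0.095]
side blue 547 [0.5025 0.0296 0.0586] slope,z [ 0.    -0.     0.095]
top terra 0 [0. 0. 0.] slope,z [0. 0. 0.]
side terra 190 [0.5026 0.0272 0.0615] slope,z [-0.023  0.017  0.069]
top white 0 [0. 0. 0.] slope,z [0. 0. 0.]
side white 238 [0.5029 0.0263 0.0619] slope,z [0.009 0.004 0.051]
top [None, np.float64(0.0986), np.float64(0.099), np.float64(0.1001), np.float64(0.1002), np.float64(0.0986), np.float64(0.0974), None]
side [np.float64(0.0996), np.float64(0.099), np.float64(0.0997), np.float64(0.1002), np.float64(0.0996), np.float64(0.0996), np.float64(0.1004), np.float64(0.0996)]
```

View pics/b3.png

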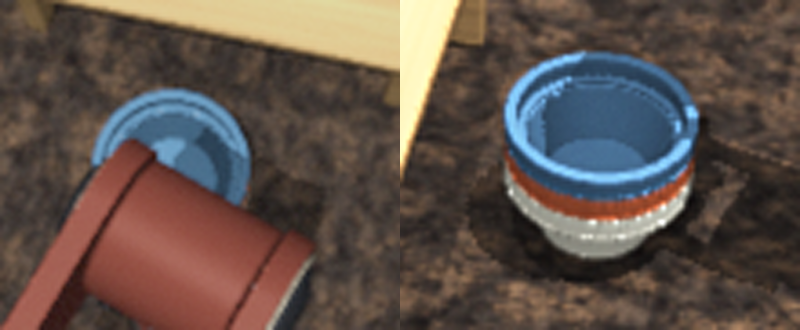

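The stack is level with its rim at 0.096. The rows can't tilt the tool directly, so I'll test whether the arm gives tilt at its reach limit, in free air high in front of the cabinet.

Call:
send_rows --rows '[[0,[0,0,-6],0],[0,[0,0,-6],0],[0,[0,0,-6],0],[0,[0,0,-6],0],[0,[0,0,-6],0],[0,[0,0,-6],0],[0,[0,0,-6],0],[0,[0,0,-6],0],[0,[0,0,-6],0],[0,[0,0,-6],0]]'

```text
t: 15.1
tool_pos: [0.3734, -0.0312, 0.8073]
tool_rot: [-3.141, -0.0, 0.001]
contact_force: [0.5, 1.0, 1.3]
opening: -0.0
grip_force: 0.0
```

```bash
python3 - <<'E'
from h import *
p=ctrl.get_obs();print(p["q"].round(3),p["tool_pos"],p["tool_rot"])
E
```

```text
[-0.283 -0.18   0.826  0.     2.496  1.288] [ 0.3734185  -0.0311932   0.80730814] [-3.14137314e+00 -4.74590177e-04  9.47372332e-04]
```

q5 is near its 2.62 limit, so going up further should force a forward tilt in the arm's plane. I'll first shift y so that plane is along +x.

Call:
send_rows --rows '[[0,[0,-5.5,0],0],[0,[0,-5.5,0],0],[0,[0,0,-4],0],[0,[0,0,-4],0],[0,[0,0,-4],0]]'

```text
t: 15.72
tool_pos: [0.3754, 0.0797, 0.8832]
tool_rot: [-3.14, -0.002, -0.073]
contact_force: [0.6, -0.6, 0.2]
opening: 0.0001
grip_force: 0.0
```

```bash
cat >> h.py <<'E'
def st():
    p=ctrl.get_obs();print(p["q"].round(3),p["tool_pos"].round(4),p["contact_force"].round(1));print(R.from_rotvec(p["tool_rot"]).as_matrix().round(3))
E
python3 -c "
from h import *;st()"
```

```text
[ 0.015 -0.003  0.479 -0.     2.619  1.584] [0.3754 0.0797 0.8832] [ 0.6 -0.6  0.2]
[[ 0.999  0.001  0.046]
 [ 0.001 -1.     0.001]
 [ 0.046 -0.001 -0.999]]
```

Call:
send_rows --rows '[[0,[-2,0,-4],0],[0,[-2,0,-4],0],[0,[-2,0,-4],0],[0,[-2,0,-4],0],[0,[-2,0,-4],0]]'

```text
t: 16.35
tool_pos: [0.2672, 0.0831, 0.932]
tool_rot: [-3.126, 0.0, -0.31]
contact_force: [-0.2, 0.5, -0.1]
opening: -0.0003
grip_force: 0.0
```

```bash
python3 -c "
from h import *;st()"
```

```text
[ 0.041 -0.165  0.49  -0.015  2.619  1.598] [0.2672 0.0831 0.932 ] [-0.2  0.5 -0.1]
[[ 0.981 -0.     0.196]
 [-0.    -1.     0.001]
 [ 0.196 -0.001 -0.981]]
```

Call:
send_rows --rows '[[0,[-3,0,-5],0],[0,[-3,0,-5],0],[0,[-3,0,-5],0],[0,[-3,0,-5],0],[0,[-3,0,-5],0],[0,[-3,0,-5],0],[0,[-3,0,-5],0],[0,[-3,0,-5],0]]'

```text
t: 17.35
tool_pos: [0.068, 0.1067, 0.9793]
tool_rot: [-3.035, -0.012, -0.679]
contact_force: [-0.6, 0.4, -0.5]
opening: 0.0003
grip_force: 0.0
```

```bash
python3 -c "
from h import *;st()"
```

```text
[ 1.314 -0.28   0.454 -0.943  2.619  1.972] [0.068  0.1067 0.9793] [-0.6  0.4 -0.5]
[[ 0.905  0.014  0.426]
 [ 0.    -0.999  0.032]
 [ 0.426 -0.029 -0.904]]
```

Call:
send_rows --rows '[[0,[4.6,0,0],0],[0,[4.6,0,0],0],[0,[4.6,0,-1],0],[0,[4.6,0,-2],0],[0,[2,0,-5],0],[0,[2,0,-5],0],[0,[0,0,-5],0],[0,[0,0,-5],0]]'

```text
t: 18.35
tool_pos: [0.116, 0.095, 1.0361]
tool_rot: [-2.977, -0.013, -0.825]
contact_force: [-0.5, -0.9, 0.6]
opening: -0.0002
grip_force: 0.0
```

```bash
python3 -c "
from h import *;st()"
```

```text
[ 0.843 -0.085  0.055 -0.776  2.62   1.623] [0.116  0.095  1.0361] [-0.5 -0.9  0.6]
[[ 0.857  0.022  0.514]
 [-0.006 -0.999  0.052]
 [ 0.515 -0.048 -0.856]]
```

Call:
send_rows --rows '[[0,[-2,0,-3],0],[0,[-2,0,-3],0],[0,[-2,0,-3],0],[0,[-2,0,-3],0]]'

```text
t: 18.85
tool_pos: [0.0792, 0.0597, 1.0396]
tool_rot: [-2.927, -0.033, -0.832]
contact_force: [-0.5, -0.3, 0.5]
opening: 0.0006
grip_force: 0.0
```

```bash
python3 -c "
from h import *;st()"
```

```text
[ 1.116 -0.126  0.056 -1.023  2.619  1.625] [0.0792 0.0597 1.0396] [-0.5 -0.3  0.5]
[[ 0.851  0.047  0.523]
 [-0.006 -0.995  0.1  ]
 [ 0.526 -0.089 -0.846]]
```

Call:
send_rows --rows '[[0,[2.5,0.1,1.6],0],[0,[2.5,0.1,1.6],0],[0,[1.5,0.3,3],0],[0,[-0.9,0.5,5.3],0],[0,[-0.9,0.5,5.3],0],[0,[-0.9,0.5,5.3],0],[0,[-0.9,0.5,5.3],0],[0,[-0.9,0.5,5.3],0],[0,[-0.9,0.5,5.3],0],[0,[-0.9,0.5,5.3],0]]'

```text
t: 20.1
tool_pos: [0.2634, 0.0817, 0.703]
tool_rot: [-2.953, -0.025, -0.889]
contact_force: [0.7, 0.1, 1.4]
opening: 0.0002
grip_force: 0.0
```

```bash
cat >> h.py <<'E'
def go(dst):
    p=ctrl.get_obs();print("tool cm",(R.from_rotvec(p["tool_rot"]).as_matrix().T@(np.array(dst)-p["tool_pos"])*100).round(2))
E
python3 -c "
from h import *;st();go((.41,.03,.30))"
```

```text
[-0.086 -0.905  1.54   0.114  1.926  1.539] [0.2634 0.0817 0.703 ] [0.7 0.1 1.4]
[[ 0.834  0.032  0.551]
 [-0.001 -0.998  0.06 ]
 [ 0.552 -0.05  -0.832]]
tool cm [-10.01   7.66  41.31]
```

Call:
send_rows --rows '[[0,[1,0.5,5],0],[0,[1,1,5.5],0],[0,[0,1,5.5],0],[0,[-1,1,5.5],0],[0,[-2,1,5.3],0],[0,[-2.5,1,5.3],0],[0,[-2.5,1,5],0]]'

```text
t: 20.98
tool_pos: [0.4193, 0.039, 0.3569]
tool_rot: [-2.954, -0.025, -0.887]
contact_force: [1.0, -0.5, 0.6]
opening: 0.0
grip_force: 0.0
```

```bash
python3 -c "
from h import *;st();go((.41,.03,.06))"
```

```text
[-0.199 -0.969  2.204  0.172  1.345  1.365] [0.4193 0.039  0.3569] [ 1.  -0.5  0.6]
[[ 0.835  0.032  0.55 ]
 [-0.001 -0.998  0.06 ]
 [ 0.551 -0.05  -0.833]]
tool cm [-17.13   2.36  24.17]
```

Call:
send_rows --rows '[[0,[-3.0,0.3,4],0],[0,[-3.0,0.3,4],0],[0,[-3.0,0.3,4],0],[0,[-3.0,0.3,4],0],[0,[0,0,0],0]]'

```text
t: 21.6
tool_pos: [0.412, 0.0382, 0.1525]
tool_rot: [-2.958, -0.025, -0.864]
contact_force: [1.1, -0.5, -0.8]
opening: -0.0002
grip_force: 0.0
```

```bash
python3 -c "
from h import *;st();go((.41,.028,.05))"
```

```text
[-0.206 -1.007  2.549  0.197  1.06   1.299] [0.412  0.0382 0.1525] [ 1.1 -0.5 -0.8]
[[ 0.843  0.032  0.537]
 [-0.001 -0.998  0.062]
 [ 0.538 -0.052 -0.841]]
tool cm [-5.69  1.55  8.45]
```

Call:
send_rows --rows '[[0,[-2.4,0.7,3.9],0],[0,[-2.4,0.7,3.9],0],[0,[0,0,0],0]]'

```text
t: 21.98
tool_pos: [0.4315, 0.0295, 0.0707]
tool_rot: [-2.961, -0.027, -0.858]
contact_force: [-0.1, -0.0, 0.2]
opening: 0.0
grip_force: 0.0
```

```bash
python3 -c "
from h import *;st();go((.41,.028,.05))"
```

```text
[-0.222 -0.771  2.581  0.248  0.806  1.207] [0.4315 0.0295 0.0707] [-0.1 -0.   0.2]
[[ 0.845  0.033  0.533]
 [ 0.    -0.998  0.061]
 [ 0.534 -0.051 -0.844]]
tool cm [-2.93  0.18  0.58]
```

Call:
send_rows --rows '[[0,[0.4,0,0.25],0],[0,[0.6,0,0.4],0],[0,[0.8,0,0.5],0],[0,[0.8,0,0.5],0],[0,[0.8,0,0.5],0],[0,[0,0,0],0]]'

```text
t: 22.72
tool_pos: [0.4739, 0.0313, 0.0753]
tool_rot: [-2.958, -0.032, -0.873]
contact_force: [-0.5, -0.4, -0.6]
opening: 0.0001
grip_force: 0.3
```

```bash
cat >> h.py <<'E'
def stack(xy):
    rim("blue",xy,.08,.085,.11)
    im=ctrl.get_image("side");P,ok=cloud(im);ms=masks(im)
    near=np.hypot(P[...,0]-xy[0],P[...,1]-xy[1])<.085
    for k,a,b in(("terra",.06,.078),("white",.042,.06)):
        q=P[ok&near&ms[k]&(P[...,2]>a)&(P[...,2]<b)];print(k,len(q),np.round(circ(q[:,:2]),4),"zmax",q[:,2].max().round(3))
    return im
E
python3 -c "
from h import *;st();stack((.53,.0265));go((.46,.0265,.05))"
```

```text
[-0.187 -0.579  2.475  0.25   0.705  1.217] [0.4739 0.0313 0.0753] [-0.5 -0.4 -0.6]
[[ 0.84   0.036  0.542]
 [ 0.004 -0.998  0.06 ]
 [ 0.543 -0.049 -0.838]]
top blue 235 [0.5413 0.026  0.0574] slope,z [-0.021  0.004  0.094]
side blue 658 [0.5443 0.0306 0.0587] slope,z [0.002 0.003 0.094]
terra 192 [0.5429 0.0281 0.0616] zmax 0.078
white 233 [0.5425 0.0278 0.0617] zmax 0.06
tool cm [-2.38  0.55  1.27]
```

Call:
send_rows --rows '[[0,[-1.2,0.2,0.5],0],[0,[-1.2,0.1,0.8],0],[0,[0.8,0,0.5],0],[0,[1,0.05,0.65],0],[0,[1.2,0.06,0.77],0],[0,[1.2,0.06,0.77],0],[0,[1.2,0.06,0.77],0],[0,[1.2,0.06,0.77],0],[0,[1,0.05,0.65],0],[0,[0.4,0,0.25],0]]'

```text
t: 24.12
tool_pos: [0.5534, 0.0291, 0.0463]
tool_rot: [-2.961, -0.03, -0.862]
contact_force: [-2.1, -0.1, -0.0]
opening: -0.0001
grip_force: 1.1
```

```bash
python3 -c "
from h import *;st();im=stack((.625,.0265));go((.617,.028,.05));cv2.imwrite('pics/s4.png',cv2.resize(im['frame'][140:300,160:360,::-1],None,fx=3.5,fy=3.5,interpolation=2))"
```

```text
[-0.155 -0.227  2.288  0.28   0.544  1.195] [0.5534 0.0291 0.0463] [-2.1 -0.1 -0. ]
[[ 0.844  0.035  0.536]
 [ 0.003 -0.998  0.061]
 [ 0.537 -0.05  -0.842]]
top blue 107 [0.6207 0.0274 0.0556] slope,z [-0.025 -0.003  0.094]
side blue 279 [0.6263 0.0323 0.0576] slope,z [-0.067 -0.007  0.092]
terra 121 [0.6244 0.0306 0.0598] zmax 0.078
white 156 [0.624  0.0299 0.06  ] zmax 0.06
tool cm [5.51 0.32 3.15]
```

View pics/s4.png

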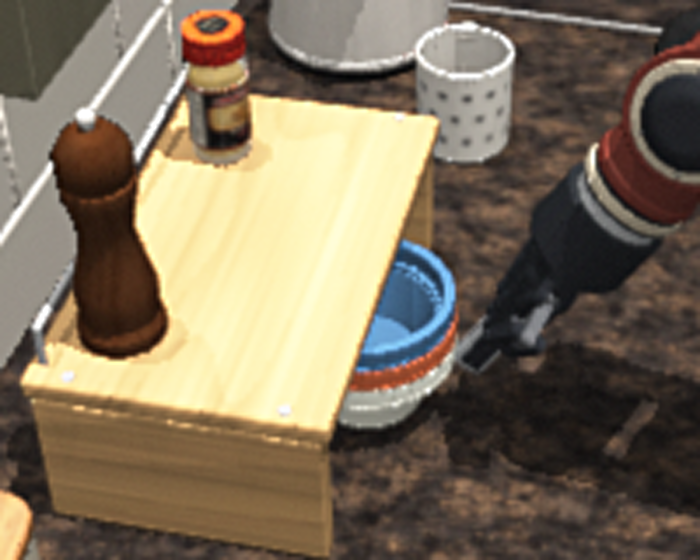

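The crop shows the stack going in under the board, level, with the leaning finger behind the white collar and clear of the board. I'll keep pushing.

Call:
send_rows --rows '[[0,[0.7,0.05,0.42],0],[0,[0.9,0.05,0.55],0],[0,[0.9,0.05,0.55],0],[0,[0.9,0.05,0.55],0],[0,[0.9,0.05,0.55],0],[0,[0.6,0,0.38],0],[0,[0,0,0],0]]'

```text
t: 25.15
tool_pos: [0.6121, 0.0285, 0.0487]
tool_rot: [-2.96, -0.03, -0.866]
contact_force: [-1.4, 1.0, -1.6]
opening: -0.0001
grip_force: 0.7
```

```bash
python3 -c "
from h import *;st();go((.618,.028,.045))"
```

```text
[-0.136 -0.073  2.15   0.271  0.522  1.216] [0.6121 0.0285 0.0487] [-1.4  1.  -1.6]
[[ 0.842  0.035  0.538]
 [ 0.003 -0.998  0.061]
 [ 0.539 -0.05  -0.841]]
tool cm [0.29 0.09 0.63]
```

Call:
send_rows --rows '[[0,[0.3,0,0.4],0],[0,[0.2,0,0.2],0],[0,[0,0,0],0]]'

```text
t: 25.52
tool_pos: [0.6194, 0.0289, 0.0466]
tool_rot: [-2.96, -0.03, -0.867]
contact_force: [-0.1, 0.3, 0.9]
opening: 0.0001
grip_force: 0.5
```

```bash
python3 - <<'E'
from h import *
st()
im=ctrl.get_image("side");P,ok=cloud(im);ms=masks(im)
for k,a,b in(("blue",.075,.1),("terra",.06,.08),("white",.042,.06)):
    q=P[ok&ms[k]&(np.hypot(P[...,0]-.687,P[...,1]-.028)<.08)&(P[...,2]>a)&(P[...,2]<b)];print(k,len(q),q.min(0) if len(q) else 0)
q=P[ok&(abs(P[...,1]-.03)<.02)&(abs(P[...,2]-.126)<.006)&(P[...,0]>.58)];print("edge",q[:,0].min())
cv2.imwrite('pics/s5.png',cv2.resize(im['frame'][140:300,160:360,::-1],None,fx=3.5,fy=3.5,interpolation=2))
E
```

```text
[-0.133 -0.051  2.134  0.271  0.515  1.218] [0.6194 0.0289 0.0466] [-0.1  0.3  0.9]
[[ 0.842  0.035  0.538]
 [ 0.003 -0.998  0.061]
 [ 0.54  -0.05  -0.84 ]]
blue 0 0
terra 0 0
white 0 0
edge 0.5804732482338409
```

View pics/s5.png

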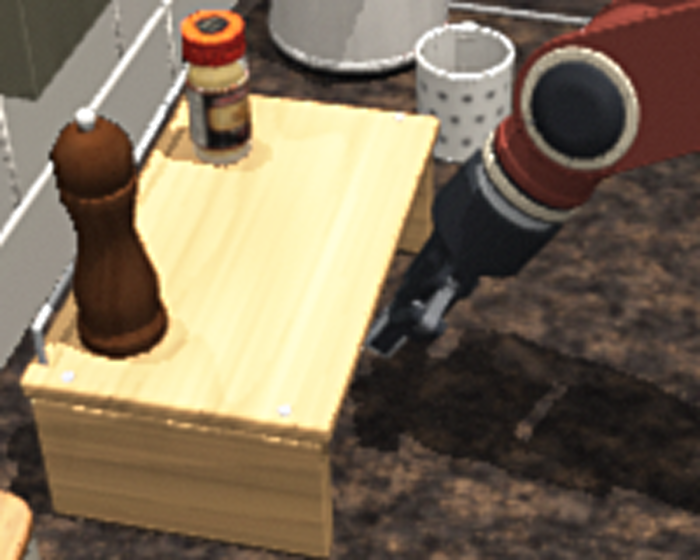

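The stack is now hidden under the board. By the finger contact its rear rim is at about x = 0.626, 2 cm behind the edge. I'll back straight out.

Call:
send_rows --rows '[[0,[-0.8,-0.03,-0.55],0],[0,[-1.7,-0.06,-1.1],0],[0,[-2.5,-0.1,-1.6],0],[0,[-3.4,-0.1,-2.2],0],[0,[-1,0,-5],0],[0,[-1,0,-5],0],[0,[0,0,0],0],[0,[0,0,0],0]]'

```text
t: 26.58
tool_pos: [0.4484, 0.0221, 0.1198]
tool_rot: [-2.96, -0.03, -0.867]
contact_force: [0.8, 0.3, -0.8]
opening: 0.0001
grip_force: 0.0
```

```bash
python3 - <<'E'
from h import *
st()
im=ctrl.get_image("side");t=ctrl.get_image("top")
for n,i in(("side",im),("top",t)):
    P,ok=cloud(i);ms=masks(i);n0=(abs(P[...,0]-.69)<.1)&(abs(P[...,1]-.028)<.09)&(P[...,2]<.105)
    print(n,{k:(int((m&n0&ok).sum()),P[m&n0&ok].min(0).round(3).tolist() if (m&n0&ok).any() else 0) for k,m in ms.items()})
cv2.imwrite("pics/f.png",np.hstack([cv2.resize(im['frame'][140:340,160:360,::-1],(400,400),interpolation=2),cv2.resize(t['frame'][110:260,200:350,::-1],(400,400),interpolation=2)]))
E
```

```text
[-0.234 -0.781  2.502  0.239  0.889  1.216] [0.4484 0.0221 0.1198] [ 0.8  0.3 -0.8]
[[ 0.842  0.035  0.539]
 [ 0.003 -0.998  0.06 ]
 [ 0.54  -0.049 -0.84 ]]
side {'blue': (0, 0), 'terra': (0, 0), 'white': (0, 0)}
top {'blue': (0, 0), 'terra': (0, 0), 'white': (0, 0)}
```

View pics/f.png

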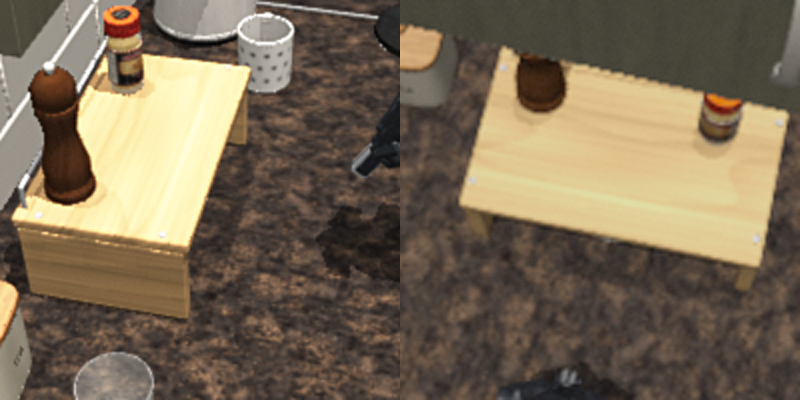

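Both views show the jar, mill, mug and glass in place. No bowl shows in front of the edge, and the gripper is clear.

```bash
python3 -c "
from h import *;print(ctrl.finish_job())"
```

```text
the job is handed in; nothing more can be done
None
```

I nested the terracotta and then the blue bowl level in the white one, slid the stack under the riser with the rims about 2 cm behind its front edge (worked out from the finger's last contact, as the cameras could not see the stack there), and handed the job in at about 27 s with the jar, mill, mug and glass still in place.

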